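Take the pressure cap off the condenser coolant tank

TASK

Open the condenser cooling tank: turn its red pressure cap gently counter-clockwise (seen from above), without pressing, until you feel the first stop, then press it down against its spring and, keeping it pressed, turn on past the stop until it is free. Lift it off and lower it gently, stem down, into the empty grey rest ring so that it sits fully home, and let go. Never force the cap, and leave everything else where it is.

Things in the scene. Friction and masses are not known exactly. Their poses are not given: they have to be found in the camera images.
- tank: White coolant tank fixed to the bench, 170 x 220 x 110 mm high, origin under its centre, z up. A filler neck stands mid-top. Round it two opposite steel claws, 30 to 46 mm from the axis, tops 168 mm above the bench; counter-clockwise from the tank's +x their roofs cover -24 to +49 and 156 to 229 degrees, each with a closed post at its clockwise end; gaps between are open.
- neck_top (a point): Centre of the filler neck's rim, 150 mm above the bench, axes as the tank's; neck 48 mm outside, bore 29 mm. A spring valve in the bore pushes the locked cap up with about 13 N, plus 1 N per mm pressed, so that turning it drags with about 0.3 N m; the cap's disc meets this rim hard after 8 mm.
- collar: Fixed collar on the neck axis, origin 110 mm above the bench, axes as the tank's. It carries two slightly springy stop teeth (5 N m/rad) hanging 4 mm below the claw roofs, unseen from above, set differently in every tank, which this pose does not tell: the cap meets them somewhere from 20 to 37 degrees counter-clockwise of the tank's x axis. To pass, press the cap 4.5 mm or more down.
- cap_grip (a point): Red pressure cap, about 130 g: point on its axis, mid-height of its upright grip ridge, 191 mm above the bench when locked. Ridge 48 mm long (cap's x axis), 16 thick (y), 26 high, white line on top. Below it: red hub 50 mm across, 14 high; steel disc 54 across, 6 thick, with ears reaching 40 mm from the axis at +x and -x, 11 wide; brass stem 26 across, 20 long.
- cap: The red cap again: origin at its stem's end, 53 mm below the ridge point; disc underside 33 mm below that point. Locked at the start: ears under the claw roofs, x axis within 7 degrees of the tank's, stem 12 mm deep in the neck. From about 63 to 110 degrees counter-clockwise of the tank's x axis the ears are clear of teeth and claws and it lifts straight off.
- rest_top (a point): Middle of the upper rim of the empty grey rest ring, fixed to the bench: 60 mm outside, hole 34 mm, 40 mm high. The cap's stem goes down into the hole and its disc sits on the rim, any yaw; the cap's grip point is then 33 mm above this point.
- spare_grip (a point): Blue spare cap, the same shape as the red one, standing in the other grey rest ring; point in the middle of its ridge. Leave alone.
- rest_full: The other rest ring, occupied by the blue spare cap; origin at the centre of its underside.
- rest: The empty rest ring; origin at the centre of its underside.
- beaker: Glass beaker, 70 mm across, 90 mm high; origin under its centre. Leave alone.
- reagent: Amber bottle, 64 mm across, 150 mm high; origin under its centre. Leave alone.
- flask: Conical glass flask, 80 mm across, 120 mm high; origin under its centre. Leave alone.
- crucible: White bowl, 70 mm across, 45 mm high; origin under its centre. Leave alone.
- jar: Small jar with blue lid, 56 mm across, 70 mm high; origin under its centre. Leave alone.
Not all that is in view belongs to the job. What is meant by the cap is not green, and is the larger of those in its own colour.

How it is judged:
By the outcome, as a careful person would: the job done as asked, in the order asked, and still so for the second after the job is handed in, with the robot touching nothing.
It also fails if it takes over 69 s, if anything falls off the work surface, if the arm or the gripper's body presses on something with over 40 N, if the wrist force passes 120 N, or if a joint passes its speed limit or range.

ROBOT

A 6-joint arm with a two-finger parallel gripper is mounted at the origin on the work surface. World frame = base frame: x ahead of the robot, y to its left, z up, the work surface at z = 0. Lengths are in m, angles in rad, forces in N, time in s.
With the tool pointing down it reaches from about 0.4 to 0.825 m from the base axis. Payload 7 kg.
Tool frame: the origin (TCP) lies midway between the tips of the shut fingers; the grasp point (between the pads) lies 19 mm behind it; z points along the fingers, y is the direction in which the jaws open and shut (so a half turn about z gives the same grasp; the last joint's range is limited). The gripper opens to 85 mm and grips with 20 to 120 N. Pads are 22 mm wide; open, the fingers measure 114 mm over their backs; the gripper's body (76 mm by 85 mm) begins 54 mm behind the grasp point. The pads swing forward as they close: fully open they stand 13 mm farther back than shut.
Start: joints at [-0.917, 0.359, 0.012, 0, -1.224, -0.288], TCP at [0.241, -0.63, 0.231] pointing down, gripper open.
Joint ranges: [-3.07, 3.07], [-1.43, 2.12], [-1.02, 1.25], [-3.03, 1.67], [-3.05, -0], [-3.03, 3.03]. Speed limits (rad/s): [2.39, 2.39, 3.01, 3.14, 3.14, 3.14].

INTERFACE

Orientations are given as [roll, pitch, yaw] about the fixed x, y, z axes, in that order (R = Rz(yaw) Ry(pitch) Rx(roll)).
In Python, from station import sense, imaging, manip gives the robot as it stands.
- The arm moves only by the tool apply_moves, never from a script. Its argument "targets" is a list of rows, each an object of numbers: "x", "y", "z": the shift along the tool's x, y, z in m; "twist": the turn about the tool's z in rad. A call has 1 to 12 rows; each row is the pose to reach, as a shift and turn from the pose commanded when the call began, along the tool's axes at that moment; what a row does not reach only later rows make up. A row lasts 1/8 s, in which the tool goes at most 62.5 mm and 10.7 degrees, less where a joint would pass 70% of its speed; a pose out of reach is approached as far as the arm can. A call with a gripper value outside its range is refused whole. "fingers" is the gripper's target within -1 to 1 (fully open at 1, half-way at 0, shut at -1), set as the call begins (left out, the last holds). The fingers move at their own pace and stop on an object; the grip force is fixed at half the most. Time passes only in rows, so rows that repeat a pose let the fingers close. It gives the time, the measured TCP pose, the force and the opening at its end, in the units of the state.
- sense(): the state, without advancing time (a new reading comes with each control period).
- imaging.snapshot(name): name is "scene" or "top" or "wrist"; returns (picture, depth): 384x512x3 uint8, red, green, blue; 384x512 float32, m along the optical axis (not along the pixel's ray), 0 where there is no reading.
- imaging.calibration(name): a dict with "fx", "fy", "cx", "cy" (pixels), "k1" (the pictures are not rectified: a ray, as slopes to the right and down, at radius r is drawn at 1 + k1 r^2 times it, then the intrinsics apply), "rvec" (rotation vector, rad) and "tvec" (3), from world to camera coordinates, as OpenCV has them. Camera axes: x right, y down, z forward; pixel columns grow to the right and rows downward; lengths in m; the calibration is good to about 2 mm. A picture is of the moment at which its call begins: read the wrist's pose just before it. calibration takes no time and is no camera call; for the wrist camera it gives the pose at the moment of the call.
- manip.finish_job(): hands the job in, once; it reports no verdict.
Trained networks look in the newest picture that a camera, given by its name, has taken for a name from the list of things; names that differ only in an ending like _2 or _b are one class to them, and where a whole thing is asked for, a point or a joint stands for the part that bears it (a point fixed in the world has none). Each returns a list of dicts, best first, with "confidence" (0 to 1); they miss things now and then, are a little off and sometimes report something else, mostly with a low value. They report only what shows in the picture. A call takes as long as a camera call. They do not tell look-alikes from the thing itself.
- imaging.spot_in(camera, query): "extent" ([left, top, right, bottom] in pixels, round what is visible of it).
- imaging.trace(camera, query): "pixels" (384x512 bool, what is visible of it) and "extent" ([left, top, right, bottom] in pixels, round what is visible of it).
- imaging.tip_of(camera, query): "point" ([row, column] in pixels: a listed point, or the origin of a listed thing).
The state is a dict: "time": time; "joint_pos": joint angles; "qd": joint speeds; "tau": joint torques, N m; "ee_pos": TCP position; "tcp_rot": TCP orientation; "force": force on the tool from outside, world axes, zero at the start; "moment": the same for the moment, N m; "gripper_width": opening from 0.0 (shut) to 1.0 (fully open).
Only numpy, scipy, OpenCV 4.12 (cv2) and the standard library are available. Lean on these libraries where they do the work, as an engineer would, in place of code of your own. Each camera call takes 0.05 s, during which the arm holds its last target. There are 200 camera calls.

## Working session

There is one attempt and no reset: what is moved stays moved. The work goes in short steps, Python scripts to look and compute and a tool call to move; the robot and the scene stay as the last step left them, time stands still between calls to the robot, and variables do not carry over. Pictures are saved under pics/ and viewed, about 8 in all and at most 12, crops included, and the job is handed in when it is done.

Besides the shell and the picture viewer there is one more tool, called in YAML: its name, and indented under it one key for each argument. apply_moves: Moves the arm, as the interface text tells. Its arguments: {"type":"object","properties":{"targets":{"type":"array"},"fingers":{"type":"number"}},"required":["targets"]}

```bash
mkdir -p pics; ls
cat > h.py <<'E'
import numpy as np, cv2
from station import sense, imaging, manip
def snap(n):
    p,d=imaging.snapshot(n); return p,d,imaging.calibration(n)
def save(p,f): cv2.imwrite('pics/'+f,cv2.cvtColor(np.ascontiguousarray(p),cv2.COLOR_RGB2BGR))
def ray(c,u,v):
    xd,yd=(u-c['cx'])/c['fx'],(v-c['cy'])/c['fy']; x,y=xd,yd
    for _ in range(20):
        s=1+c['k1']*(x*x+y*y); x,y=xd/s,yd/s
    return np.array([x,y,np.ones_like(x)])
def world(c,u,v,depth=None,z=None):
    R=cv2.Rodrigues(np.array(c['rvec'],float))[0]; t=np.array(c['tvec'],float).ravel()
    r=ray(c,np.asarray(u,float),np.asarray(v,float)).reshape(3,-1)
    o=-R.T@t; d=R.T@r
    if depth is None: depth=(z-o[2])/d[2]
    return (o[:,None]+d*depth).T
E
python3 - <<'E'
from h import *
ims=[]
for n in ['scene','top']:
    p,d,c=snap(n); ims.append(p)
    print(n, 'cam at', (-cv2.Rodrigues(np.array(c['rvec'],float))[0].T@np.array(c['tvec'],float).ravel()).round(3))
    for q in ['cap_grip','neck_top','rest_top','spare_grip','tank']:
        for r in imaging.tip_of(n,q)[:3]:
            v,u=r['point']; z={'cap_grip':.191,'neck_top':.15,'rest_top':.04,'spare_grip':.073,'tank':0}[q]
            print(q,round(r['confidence'],2),np.round([u,v]),world(c,u,v,z=z)[0].round(3))
    save(p,n+'1.png')
E
```

```text
pics
scene cam at [1.317 0.096 0.946]
cap_grip 0.72 [292. 267.] [0.793 0.113 0.191]
cap_grip 0.61 [307. 180.] [0.522 0.14  0.191]
cap_grip 0.51 [309. 174.] [0.502 0.144 0.191]
neck_top 0.94 [309. 190.] [0.517 0.146 0.15 ]
rest_top 0.95 [195. 219.] [ 0.551 -0.161  0.04 ]
rest_top 0.63 [405. 279.] [0.693 0.392 0.04 ]
spare_grip 0.27 [306. 180.] [0.398 0.144 0.073]
top cam at [ 0.5   -0.007  1.233]
cap_grip 0.65 [208. 208.] [0.518 0.135 0.191]
cap_grip 0.64 [223. 155.] [0.672 0.091 0.191]
cap_grip 0.5 [205. 265.] [0.355 0.139 0.191]
neck_top 0.8 [209. 202.] [0.536 0.136 0.15 ]
rest_top 0.69 [306. 203.] [ 0.538 -0.168  0.04 ]
rest_top 0.51 [182. 141.] [0.744 0.242 0.04 ]
rest_top 0.23 [348. 208.] [ 0.522 -0.307  0.04 ]
spare_grip 0.52 [353. 209.] [ 0.519 -0.313  0.073]
tank 0.87 [212. 209.] [0.517 0.146 0.   ]
```

View pics/scene1.png

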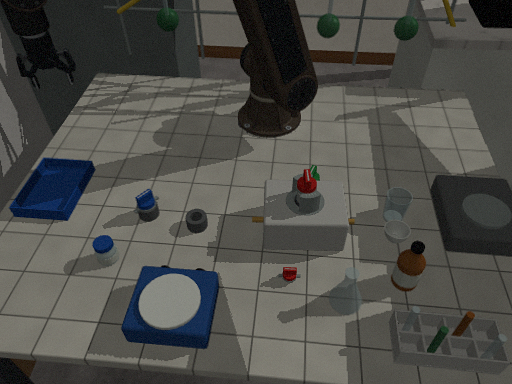

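View pics/top1.png

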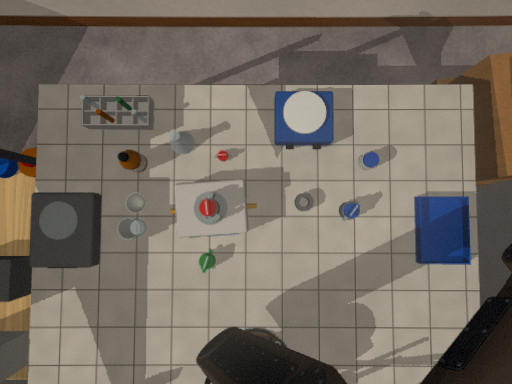

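Red caps: large one on the tank at top-view (208,208), scene (307,182). Look-alikes are the small red cap on the bench (223,155), the green cap (207,261) and the blue spare (350,211). By the description I choose the one on the tank, and check it in a close crop.

Run:
```python
from h import *
s=sense(); print(s); print(imaging.calibration('wrist'))
from scipy.spatial.transform import Rotation as R
print(R.from_euler('xyz',s['tcp_rot']).as_matrix().round(3))
p,d,c=snap('top')
cr=cv2.resize(p[120:290,160:370],None,fx=3.8,fy=3.5,interpolation=cv2.INTER_CUBIC); save(cr,'crop1.png')
# ridge estimate
hsv=cv2.cvtColor(p,cv2.COLOR_RGB2HSV); m=((hsv[...,0]<8)|(hsv[...,0]>172))&(hsv[...,1]>150)&(hsv[...,2]>60)
v,u=np.nonzero(m[190:230,190:230]); v+=190;u+=190
w=world(c,u,v,z=.191); print(len(w),w.mean(0),np.median(d[v,u]), w.min(0),w.max(0))
```

```text
{'time': 0.6, 'joint_pos': array([-9.16878402e-01,  3.58541409e-01,  1.18928584e-02, -2.46276186e-06,
       -1.22409377e+00, -2.88107259e-01]), 'qd': array([-9.18971174e-04, -1.75046300e-04,  1.34991015e-03,  6.51863727e-05,
        2.19851781e-04, -4.41918114e-04]), 'tau': array([ 4.64248078e-04, -5.82587636e+01,  2.93537593e+01,  6.93906605e+00,
       -7.50431354e-04,  1.76995843e-05]), 'ee_pos': array([ 0.24142973, -0.63031898,  0.2313366 ]), 'tcp_rot': array([-3.14154153e+00,  1.75673584e-05, -2.77578282e+00]), 'force': array([-0.44060169,  0.67608526,  0.47219343]), 'moment': array([ 0.00316796,  0.0350303 , -0.02527631]), 'gripper_width': 0.9977754587832811}
{'fx': 313.18329882611874, 'fy': 313.18329882611874, 'cx': 252.36498248981897, 'cy': 188.14398265150027, 'k1': 0.01845863951635695, 'rvec': array([-1.6654111 , -2.42352427, -0.38125469]), 'tvec': array([ 0.67536109, -0.03984416,  0.37930506])}
[[-0.934 -0.358  0.   ]
 [-0.358  0.934 -0.   ]
 [-0.    -0.    -1.   ]]
172 [0.52011571 0.13506094 0.191     ] 1.0533437 [0.49771476 0.11319014 0.191     ] [0.54374877 0.15648464 0.191     ]
```

View pics/crop1.png

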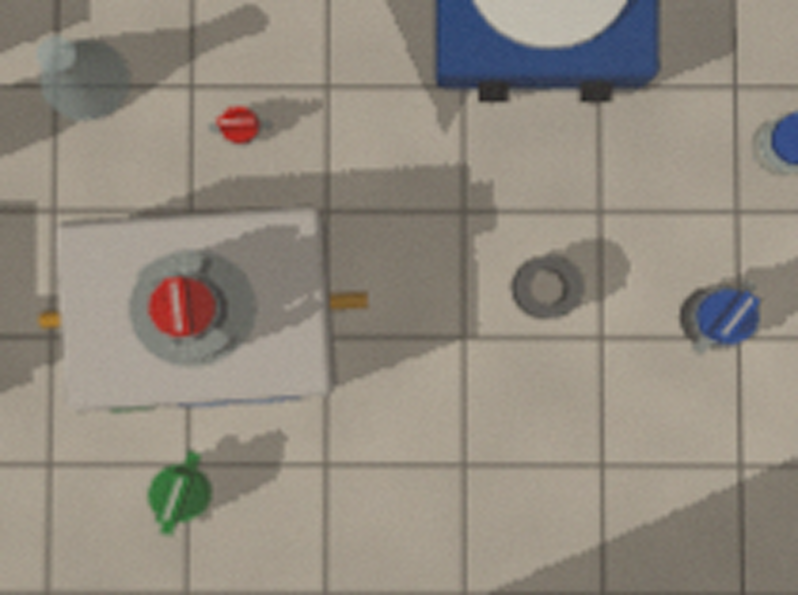

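The crop confirms it: the large red cap is on the tank, its line about 4° left of vertical, and the empty ring is to its right. Moving above the tank.

apply_moves:
  targets:
    - {"x":-0.04,"y":0.03,"z":-0.03}
    - {"x":-0.08,"y":0.06,"z":-0.06}
    - {"x":-0.125,"y":0.095,"z":-0.08}
    - {"x":-0.17,"y":0.13,"z":-0.1}
    - {"x":-0.215,"y":0.165,"z":-0.1}
    - {"x":-0.26,"y":0.2,"z":-0.1}
    - {"x":-0.313,"y":0.233,"z":-0.1}
    - {"x":-0.344,"y":0.287,"z":-0.1}
    - {"x":-0.375,"y":0.341,"z":-0.1}
    - {"x":-0.406,"y":0.395,"z":-0.1}
    - {"x":-0.437,"y":0.45,"z":-0.1,"twist":0.1}
    - {"x":-0.468,"y":0.504,"z":-0.1,"twist":0.2}
  fingers: 1

```text
invalid input
```

```bash
cat > look.py <<'E'
from h import *
from scipy.spatial.transform import Rotation as R
import sys
s=sense(); M=R.from_euler('xyz',s['tcp_rot']).as_matrix()
print('t',s['time'],'tcp',s['ee_pos'].round(4),'yaw',np.degrees(s['tcp_rot'][2]).round(2),'q',s['joint_pos'].round(2),'F',s['force'].round(1),'M',s['moment'].round(2),'w',round(s['gripper_width'],3))
c=imaging.calibration('wrist')
p,d,_=snap('wrist')
save(p,sys.argv[1])
for q,z in [a.split('=') for a in sys.argv[2:]]:
    for r in imaging.tip_of('wrist',q)[:2]:
        v,u=r['point']; w=world(c,u,v,z=float(z))[0]
        print(q,round(r['confidence'],2),np.round([u,v]),w.round(4),'tool',(M.T@(w-s['ee_pos'])).round(4), 'depth z',world(c,u,v,depth=d[int(v),int(u)])[0].round(3))
E
python3 look.py w1.png cap_grip=0.191 neck_top=0.15
```

```text
t 0.65 tcp [ 0.2414 -0.6303  0.2313] yaw -159.04 q [-0.92  0.36  0.01 -0.   -1.22 -0.29] F [-0.  -0.2  0.6] M [ 0.03 -0.01 -0.03] w 1.0
```

apply_moves:
  targets:
    - {"x":-0.04,"y":0.03,"z":-0.03,"twist":0}
    - {"x":-0.08,"y":0.06,"z":-0.06,"twist":0}
    - {"x":-0.125,"y":0.095,"z":-0.08,"twist":0}
    - {"x":-0.17,"y":0.13,"z":-0.1,"twist":0}
    - {"x":-0.215,"y":0.165,"z":-0.1,"twist":0}
    - {"x":-0.26,"y":0.2,"z":-0.1,"twist":0}
    - {"x":-0.313,"y":0.233,"z":-0.1,"twist":0}
    - {"x":-0.344,"y":0.287,"z":-0.1,"twist":0}
    - {"x":-0.375,"y":0.341,"z":-0.1,"twist":0}
    - {"x":-0.406,"y":0.395,"z":-0.1,"twist":0}
    - {"x":-0.437,"y":0.45,"z":-0.1,"twist":0.1}
    - {"x":-0.468,"y":0.504,"z":-0.1,"twist":0.2}
  fingers: 1

```text
time: 2.3
ee_pos: [0.498, 0.0094, 0.3319]
tcp_rot: [3.141, 0.001, -2.979]
force: [1.4, -0.8, -0.5]
gripper_width: 1.0
```

```bash
python3 look.py w1.png cap_grip=0.191 neck_top=0.15
```

```text
t 2.3 tcp [0.498  0.0094 0.3319] yaw -170.67 q [ 0.41  0.01 -0.2   0.   -1.36 -1.82] F [ 1.4 -0.8 -0.5] M [-0.02 -0.13  0.01] w 1.0
cap_grip 0.96 [395.  43.] [0.3689 0.1061 0.191 ] tool [0.1119 0.1163 0.1407] depth z [0.346 0.155 0.065]
cap_grip 0.89 [293. 275.] [0.5978 0.0689 0.191 ] tool [-0.108   0.0426  0.141 ] depth z [0.693 0.108 0.038]
```

apply_moves:
  targets:
    - {"x":-0.021,"y":0.06,"z":0,"twist":0.05}
    - {"x":-0.042,"y":0.12,"z":0,"twist":0.09}
    - {"x":-0.042,"y":0.12,"z":0,"twist":0.09}

```text
time: 2.82
ee_pos: [0.5202, 0.1347, 0.3306]
tcp_rot: [-3.141, -0.001, -3.063]
force: [-0.1, -0.8, 0.2]
gripper_width: 0.998
```

```bash
python3 look.py w2.png cap_grip=0.191 neck_top=0.15
```

```text
t 2.825 tcp [0.5202 0.1347 0.3306] yaw -175.51 q [ 0.62  0.08 -0.12 -0.   -1.37 -2.11] F [-0.1 -0.8  0.2] M [-0.08  0.03  0.01] w 0.998
cap_grip 0.93 [254. 174.] [0.5192 0.1359 0.191 ] tool [0.0008 0.0013 0.1396] depth z [0.516 0.136 0.203]
cap_grip 0.8 [285.   2.] [0.3774 0.1488 0.191 ] tool [0.1411 0.0253 0.1398] depth z [0.349 0.158 0.067]
neck_top 0.49 [256. 140.] [0.4944 0.1365 0.15  ] tool [0.0254 0.0039 0.1807] depth z [0.492 0.136 0.164]
```

View pics/w2.png

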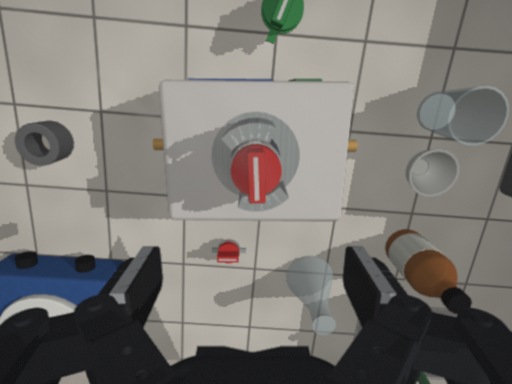

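The wrist view shows the cap at (256,172) with its white line nearly vertical, the empty ring at (44,142), and clear space round the tank. Fitting the line (cap yaw), the tank top and the rest ring.

Run:
```python
from h import *
p,d,c=snap('wrist')
hsv=cv2.cvtColor(p,cv2.COLOR_RGB2HSV).astype(int)
W=world(c,*[a.ravel() for a in np.meshgrid(np.arange(512),np.arange(384))],depth=d.ravel()).reshape(384,512,3)
roi=np.zeros((384,512),bool); roi[130:215,225:290]=1
red=((hsv[...,0]<10)|(hsv[...,0]>170))&(hsv[...,1]>130)&roi
ridge=roi&(W[...,2]>.197)&(W[...,2]<.212)
line=ridge&(hsv[...,1]<110)
for n,m in [('ridge',ridge),('line',line)]:
    v,u=np.nonzero(m); w=world(c,u,v,z=.204)[:,:2].astype(np.float32)
    r=cv2.minAreaRect(w); vx=cv2.fitLine(w,cv2.DIST_L2,0,.01,.01).ravel()
    print(n,len(w),'mean',w.mean(0).round(4),'rect',np.round(r[0],4),np.round(r[1],4),round(r[2],1),'dir',np.degrees(np.arctan2(vx[1],vx[0])).round(2),'z',np.median(W[m][:,2]).round(4))
m=(np.abs(W[...,2]-.11)<.006)&(d>0); m[:70]=0;m[225:]=0
v,u=np.nonzero(m); w=world(c,u,v,z=.11)[:,:2].astype(np.float32)
print('tank',len(w),cv2.minAreaRect(w))
m=(np.abs(W[...,2]-.04)<.006)&(d>0); m[:,90:]=0;m[:110]=0;m[180:]=0
v,u=np.nonzero(m); w=world(c,u,v,z=.04)[:,:2].astype(np.float32)
print('rest',len(w),cv2.minEnclosingCircle(w),w.mean(0))
```

```text
ridge 916 mean [0.5183 0.1372] rect [0.5191 0.1373] [0.0485 0.0158] 6.9 dir 7.09 z 0.2039
line 256 mean [0.5208 0.1374] rect [0.5222 0.1351] [0.0441 0.0145] 13.7 dir 6.75 z 0.2045
tank 21032 ((0.5185245871543884, 0.1372852921485901), (0.1669042408466339, 0.21438482403755188), 4.037281036376953)
rest 1121 ((0.5406203269958496, -0.16068968176841736), 0.03186947852373123) [ 0.54057354 -0.16099982]
```

apply_moves:
  targets:
    - {"x":0.001,"y":0.0027,"z":0.05,"twist":-0.044}
    - {"x":0.001,"y":0.0027,"z":0.1,"twist":-0.044}
    - {"x":0.001,"y":0.0027,"z":0.13,"twist":-0.044}
    - {"x":0.001,"y":0.0027,"z":0.1485,"twist":-0.044}
    - {"x":0.001,"y":0.0027,"z":0.1485,"twist":-0.044}
    - {"x":0.001,"y":0.0027,"z":0.1485,"twist":-0.044}

```text
time: 3.78
ee_pos: [0.5192, 0.1346, 0.1841]
tcp_rot: [3.141, 0.002, -3.023]
force: [0.1, 0.3, 0.4]
gripper_width: 1.001
```

apply_moves:
  targets:
    - {"x":0,"y":0,"z":0,"twist":0}
    - {"x":0,"y":0,"z":0,"twist":0}
    - {"x":0,"y":0,"z":0,"twist":0}
    - {"x":0,"y":0,"z":0,"twist":0}
    - {"x":0,"y":0,"z":0,"twist":0}
    - {"x":0,"y":0,"z":0,"twist":0}
  fingers: -1

```text
time: 4.53
ee_pos: [0.5187, 0.1358, 0.1833]
tcp_rot: [3.141, 0.001, -3.021]
force: [-2.8, 3.5, 5.3]
gripper_width: 0.173
```

```bash
python3 look.py w3.png
```

```text
t 4.525 tcp [0.5187 0.1358 0.1833] yaw -173.11 q [ 0.62  0.17 -0.36 -0.   -1.04 -2.07] F [-2.8  3.5  5.3] M [ 1.31  1.05 -0.02] w 0.173
```

apply_moves:
  targets:
    - {"x":0,"y":0,"z":-0.001,"twist":0}
    - {"x":0,"y":0,"z":-0.001,"twist":-0.035}
    - {"x":0,"y":0,"z":-0.001,"twist":-0.07}
    - {"x":0,"y":0,"z":-0.001,"twist":-0.105}
    - {"x":0,"y":0,"z":-0.001,"twist":-0.14}
    - {"x":0,"y":0,"z":-0.001,"twist":-0.175}
    - {"x":0,"y":0,"z":-0.001,"twist":-0.175}

```text
time: 5.45
ee_pos: [0.5184, 0.1351, 0.1834]
tcp_rot: [-3.141, -0.001, -2.846]
force: [3.8, 3.8, -9.5]
gripper_width: 0.171
```

```bash
cat > st.py <<'E'
from station import sense
import numpy as np
s=sense(); print('t',round(s['time'],2),'tcp',s['ee_pos'].round(4),'capyaw',(180+np.degrees(s['tcp_rot'][2])).round(2)%360,'rot',s['tcp_rot'].round(3),'F',s['force'].round(1),'M',s['moment'].round(3),'w',round(s['gripper_width'],3),'q6',s['joint_pos'][5].round(2))
E
python3 st.py
```

```text
t 5.45 tcp [0.5184 0.1351 0.1834] capyaw 16.92 rot [-3.141e+00 -1.000e-03 -2.846e+00] F [ 3.8  3.8 -9.5] M [ 1.283 -1.303 -0.216] w 0.171 q6 -1.9
```

apply_moves:
  targets:
    - {"x":-0.0001,"y":0.0002,"z":0.0005,"twist":-0.03}
    - {"x":-0.0001,"y":0.0002,"z":0.0005,"twist":-0.06}
    - {"x":-0.0001,"y":0.0002,"z":0.0005,"twist":-0.06}

```text
time: 5.82
ee_pos: [0.5183, 0.1351, 0.1834]
tcp_rot: [-3.141, -0.001, -2.786]
force: [1.0, 1.1, -3.6]
gripper_width: 0.174
```

```bash
python3 st.py
```

```text
t 5.83 tcp [0.5183 0.1351 0.1834] capyaw 20.37 rot [-3.141e+00 -1.000e-03 -2.786e+00] F [ 1.   1.1 -3.6] M [ 0.301 -0.294 -0.191] w 0.174 q6 -1.84
```

apply_moves:
  targets:
    - {"x":0,"y":0,"z":0.0002,"twist":-0.03}
    - {"x":0,"y":0,"z":0.0002,"twist":-0.06}
    - {"x":0,"y":0,"z":0.0002,"twist":-0.06}

```text
time: 6.2
ee_pos: [0.5184, 0.1352, 0.1834]
tcp_rot: [-3.141, -0.0, -2.726]
force: [-2.4, -0.7, 1.1]
gripper_width: 0.172
```

```bash
python3 st.py
```

```text
t 6.2 tcp [0.5184 0.1352 0.1834] capyaw 23.81 rot [-3.141 -0.    -2.726] F [-2.4 -0.7  1.1] M [-0.139  0.698 -0.086] w 0.172 q6 -1.78
```

apply_moves:
  targets:
    - {"x":0,"y":0,"z":0,"twist":-0.02}
    - {"x":0,"y":0,"z":0,"twist":-0.04}
    - {"x":0,"y":0,"z":0,"twist":-0.04}

```text
time: 6.58
ee_pos: [0.5186, 0.1353, 0.1834]
tcp_rot: [-3.141, 0.0, -2.686]
force: [-2.7, -0.5, 4.9]
gripper_width: 0.171
```

```bash
python3 st.py
```

```text
t 6.58 tcp [0.5186 0.1353 0.1834] capyaw 26.09 rot [-3.141  0.    -2.686] F [-2.7 -0.5  4.9] M [-0.447  1.014 -0.133] w 0.171 q6 -1.74
```

apply_moves:
  targets:
    - {"x":0.0002,"y":0,"z":-0.0003,"twist":-0.02}
    - {"x":0.0002,"y":0,"z":-0.0003,"twist":-0.04}
    - {"x":0.0002,"y":0,"z":-0.0003,"twist":-0.04}

```text
time: 6.95
ee_pos: [0.5185, 0.1355, 0.1834]
tcp_rot: [3.142, 0.0, -2.646]
force: [-1.1, -0.5, 2.6]
gripper_width: 0.168
```

```bash
python3 st.py
```

```text
t 6.95 tcp [0.5185 0.1355 0.1834] capyaw 28.38 rot [ 3.142  0.    -2.646] F [-1.1 -0.5  2.6] M [-0.145  0.393 -0.178] w 0.168 q6 -1.7
```

apply_moves:
  targets:
    - {"x":0,"y":0,"z":-0.0002,"twist":-0.02}
    - {"x":0,"y":0,"z":-0.0002,"twist":-0.04}
    - {"x":0,"y":0,"z":-0.0002,"twist":-0.04}

```text
time: 7.32
ee_pos: [0.5183, 0.1356, 0.1834]
tcp_rot: [3.141, -0.0, -2.606]
force: [-1.3, 2.2, -0.7]
gripper_width: 0.172
```

```bash
python3 st.py
```

```text
t 7.33 tcp [0.5183 0.1356 0.1834] capyaw 30.66 rot [ 3.141 -0.    -2.606] F [-1.3  2.2 -0.7] M [ 0.529  0.197 -0.397] w 0.172 q6 -1.66
```

apply_moves:
  targets:
    - {"x":0,"y":0,"z":0,"twist":-0.02}
    - {"x":0,"y":0,"z":0,"twist":-0.02}

```text
time: 7.58
ee_pos: [0.5182, 0.1356, 0.1834]
tcp_rot: [3.141, -0.0, -2.586]
force: [-0.9, 2.8, -2.0]
gripper_width: 0.172
```

```bash
python3 st.py
```

```text
t 7.58 tcp [0.5182 0.1356 0.1834] capyaw 31.81 rot [ 3.141 -0.    -2.586] F [-0.9  2.8 -2. ] M [ 1.095  0.376 -0.4  ] w 0.172 q6 -1.64
```

apply_moves:
  targets:
    - {"x":0,"y":0,"z":0,"twist":-0.02}
    - {"x":0,"y":0,"z":0,"twist":-0.02}

```text
time: 7.82
ee_pos: [0.5183, 0.1356, 0.1834]
tcp_rot: [3.141, 0.0, -2.566]
force: [-2.9, 4.1, -2.6]
gripper_width: 0.174
```

```bash
python3 st.py; python3 st.py
```

```text
t 7.83 tcp [0.5183 0.1356 0.1834] capyaw 32.95 rot [ 3.141  0.    -2.566] F [-2.9  4.1 -2.6] M [ 1.57   0.625 -0.544] w 0.174 q6 -1.62
t 7.83 tcp [0.5183 0.1356 0.1834] capyaw 32.95 rot [ 3.141  0.    -2.566] F [-2.9  4.1 -2.6] M [ 1.57   0.625 -0.544] w 0.174 q6 -1.62
```

The moment climbs from about 0.18 to 0.54 N m between 29 and 33° (25–29° from the tank's axis), so this is the first stop. Pressing down now.

apply_moves:
  targets:
    - {"x":0,"y":0,"z":0.0005,"twist":0.02}
    - {"x":0,"y":0,"z":0.0015,"twist":0.02}
    - {"x":0,"y":0,"z":0.0025,"twist":0.02}
    - {"x":0,"y":0,"z":0.0035,"twist":0.02}
    - {"x":0,"y":0,"z":0.0045,"twist":0.02}
    - {"x":0,"y":0,"z":0.0055,"twist":0.02}
    - {"x":0,"y":0,"z":0.0065,"twist":0.02}
    - {"x":0,"y":0,"z":0.0065,"twist":0.02}

```text
time: 8.82
ee_pos: [0.5189, 0.1356, 0.1794]
tcp_rot: [-3.141, 0.002, -2.586]
force: [-8.1, 2.7, 13.2]
gripper_width: 0.17
```

```bash
python3 st.py
```

```text
t 8.82 tcp [0.5189 0.1356 0.1794] capyaw 31.86 rot [-3.141e+00  2.000e-03 -2.586e+00] F [-8.1  2.7 13.2] M [1.307 3.093 0.008] w 0.17 q6 -1.64
```

apply_moves:
  targets:
    - {"x":0.0003,"y":0.0002,"z":0.001,"twist":0}
    - {"x":0.0004,"y":0.0003,"z":0.002,"twist":0}
    - {"x":0.0004,"y":0.0003,"z":0.0025,"twist":0}
    - {"x":0.0004,"y":0.0003,"z":0.0025,"twist":0}

```text
time: 9.32
ee_pos: [0.5189, 0.1356, 0.1774]
tcp_rot: [-3.14, 0.003, -2.585]
force: [-8.0, 2.5, 16.5]
gripper_width: 0.172
```

```bash
python3 st.py
```

```text
t 9.32 tcp [0.5189 0.1356 0.1774] capyaw 31.87 rot [-3.140e+00  3.000e-03 -2.585e+00] F [-8.   2.5 16.5] M [ 1.098  3.103 -0.014] w 0.172 q6 -1.64
```

apply_moves:
  targets:
    - {"x":0,"y":0,"z":0.0003,"twist":-0.04}
    - {"x":0,"y":0,"z":0.0003,"twist":-0.08}
    - {"x":0,"y":0,"z":0.0003,"twist":-0.12}
    - {"x":0,"y":0,"z":0.0003,"twist":-0.12}

```text
time: 9.82
ee_pos: [0.5198, 0.1354, 0.1776]
tcp_rot: [-3.139, 0.004, -2.465]
force: [-4.1, -0.4, 17.0]
gripper_width: 0.174
```

```bash
python3 st.py
```

```text
t 9.82 tcp [0.5198 0.1354 0.1776] capyaw 38.79 rot [-3.139  0.004 -2.465] F [-4.1 -0.4 17. ] M [ 0.21   1.758 -0.05 ] w 0.174 q6 -1.52
```

apply_moves:
  targets:
    - {"x":0,"y":0,"z":0,"twist":-0.05}
    - {"x":0,"y":0,"z":0,"twist":-0.1}
    - {"x":0,"y":0,"z":0,"twist":-0.15}
    - {"x":0,"y":0,"z":0,"twist":-0.2}
    - {"x":0,"y":0,"z":0,"twist":-0.25}
    - {"x":0,"y":0,"z":0,"twist":-0.25}

```text
time: 10.58
ee_pos: [0.5204, 0.1356, 0.1779]
tcp_rot: [-3.137, 0.004, -2.214]
force: [-4.1, 0.3, 16.5]
gripper_width: 0.175
```

```bash
python3 st.py
```

```text
t 10.57 tcp [0.5204 0.1356 0.1779] capyaw 53.13 rot [-3.137  0.004 -2.214] F [-4.1  0.3 16.5] M [ 0.051  1.147 -0.023] w 0.175 q6 -1.27
```

apply_moves:
  targets:
    - {"x":0,"y":0,"z":0,"twist":-0.06}
    - {"x":0,"y":0,"z":0,"twist":-0.12}
    - {"x":0,"y":0,"z":0,"twist":-0.18}
    - {"x":0,"y":0,"z":0,"twist":-0.24}
    - {"x":0,"y":0,"z":0,"twist":-0.3}
    - {"x":0,"y":0,"z":0,"twist":-0.36}
    - {"x":0,"y":0,"z":0,"twist":-0.42}
    - {"x":0,"y":0,"z":0,"twist":-0.48}
    - {"x":0,"y":0,"z":0,"twist":-0.54}
    - {"x":0,"y":0,"z":0,"twist":-0.59}
    - {"x":0,"y":0,"z":0,"twist":-0.59}

```text
time: 11.95
ee_pos: [0.5207, 0.1358, 0.178]
tcp_rot: [-3.135, 0.001, -1.624]
force: [-1.5, -0.1, 16.8]
gripper_width: 0.174
```

```bash
python3 st.py
```

```text
t 11.95 tcp [0.5207 0.1358 0.178 ] capyaw 86.93 rot [-3.135e+00  1.000e-03 -1.624e+00] F [-1.5 -0.1 16.8] M [ 0.227  0.698 -0.066] w 0.174 q6 -0.68
```

Free range reached (83° from the tank's axis). Lifting straight up gently.

apply_moves:
  targets:
    - {"x":0,"y":0,"z":-0.004,"twist":0}
    - {"x":0,"y":0,"z":-0.008,"twist":0}
    - {"x":0,"y":0,"z":-0.013,"twist":0}
    - {"x":0,"y":0,"z":-0.018,"twist":0}
    - {"x":0,"y":0,"z":-0.023,"twist":0}
    - {"x":0,"y":0,"z":-0.023,"twist":0}

```text
time: 12.7
ee_pos: [0.5179, 0.1352, 0.1974]
tcp_rot: [3.142, -0.0, -1.627]
force: [0.5, -0.1, -1.0]
gripper_width: 0.176
```

```bash
python3 st.py
```

```text
t 12.7 tcp [0.5179 0.1352 0.1974] capyaw 86.79 rot [ 3.142 -0.    -1.627] F [ 0.5 -0.1 -1. ] M [ 0.046 -0.031 -0.024] w 0.176 q6 -0.68
```

apply_moves:
  targets:
    - {"x":0,"y":0,"z":-0.03,"twist":0}
    - {"x":0,"y":0,"z":-0.062,"twist":0}
    - {"x":0.04,"y":-0.005,"z":-0.065,"twist":0}
    - {"x":0.09,"y":-0.012,"z":-0.065,"twist":0}
    - {"x":0.14,"y":-0.018,"z":-0.065,"twist":0}
    - {"x":0.18,"y":-0.025,"z":-0.065,"twist":0}
    - {"x":0.2,"y":-0.028,"z":-0.065,"twist":0}
    - {"x":0.2,"y":-0.028,"z":-0.065,"twist":0}
    - {"x":0.2,"y":-0.028,"z":-0.065,"twist":0}

```text
time: 13.82
ee_pos: [0.5345, -0.0656, 0.262]
tcp_rot: [3.141, -0.0, -1.627]
force: [1.0, 0.1, -1.1]
gripper_width: 0.167
```

```bash
python3 st.py
cat > rest.py <<'E'
from h import *
import sys
c=imaging.calibration('wrist'); p,d,_=snap('wrist'); save(p,sys.argv[1])
W=world(c,*[a.ravel() for a in np.meshgrid(np.arange(512),np.arange(384))],depth=d.ravel()).reshape(384,512,3)
m=(np.abs(W[...,2]-.04)<.006)&(d>0)&(np.hypot(W[...,0]-.5406,W[...,1]+.161)<.045)
v,u=np.nonzero(m); 
if len(v):
    w=world(c,u,v,z=.04)[:,:2].astype(np.float32); print('rest',len(w),cv2.minEnclosingCircle(w),w.mean(0),'pix',u.mean(),v.mean())
    print('z',np.median(W[m][:,2]))
for r in imaging.tip_of('wrist','rest_top')[:2]:
    v,u=r['point']; print(r['confidence'],u,v,world(c,u,v,z=.04)[0].round(4))
E
python3 rest.py w4.png
```

```text
t 13.82 tcp [ 0.5345 -0.0656  0.262 ] capyaw 86.78 rot [ 3.141 -0.    -1.627] F [ 1.   0.1 -1.1] M [0.048 0.001 0.029] w 0.167 q6 -0.3
rest 1700 ((0.5416302680969238, -0.16272912919521332), 0.029892651364207268) [ 0.5418975  -0.16383019] pix 241.12588235294118 68.29411764705883
z 0.03912722859033055
0.85 240.7 68.8 [ 0.5424 -0.1636  0.04  ]
```

View pics/w4.png

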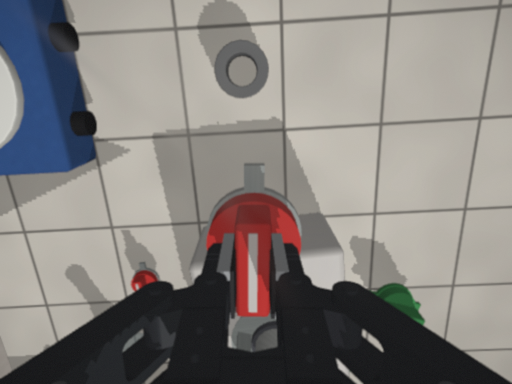

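The cap is held upright at (253,250), and the empty ring is at (241,68). Measuring the held cap's axis in the same picture frame.

Run:
```python
from h import *
from scipy.optimize import least_squares
c=imaging.calibration('wrist'); p,d,_=snap('wrist')
W=world(c,*[a.ravel() for a in np.meshgrid(np.arange(512),np.arange(384))],depth=d.ravel()).reshape(384,512,3)
hsv=cv2.cvtColor(p,cv2.COLOR_RGB2HSV).astype(int)
red=((hsv[...,0]<10)|(hsv[...,0]>170))&(hsv[...,1]>120); red[:, :195]=0; red[:,310:]=0; red[:180]=0
print('z hist',np.histogram(W[red][:,2],bins=np.arange(.235,.295,.004)))
m=red&(W[...,2]>.252)&(W[...,2]<.262)
cs=cv2.findContours(m.astype(np.uint8),cv2.RETR_EXTERNAL,cv2.CHAIN_APPROX_NONE)[0]
pt=np.vstack([k[:,0] for k in cs if len(k)>20]); z0=np.median(W[m][:,2]); print('hub top z',z0)
w=world(c,pt[:,0],pt[:,1],z=z0)[:,:2]
f=least_squares(lambda q:np.hypot(w[:,0]-q[0],w[:,1]-q[1])-.025,[.5345,-.066],loss='cauchy',f_scale=.0005)
r=np.abs(f.fun); print('hub centre',f.x.round(4),'inliers',(np.abs(np.hypot(*(w-f.x).T)-.025)<.001).sum(),len(w))
t=(W[...,2]>.274)&(W[...,2]<.292)&(hsv[...,1]<90)&(hsv[...,2]>120); t[:, :235]=0;t[:,270:]=0;t[:225]=0;t[325:]=0
v,u=np.nonzero(t); w=world(c,u,v,z=np.median(W[t][:,2]))[:,:2]; print('line',len(w),w.mean(0).round(4),w.min(0).round(4),w.max(0).round(4))
```

```text
z hist (array([   0,    0,  121,  183,  218, 1596,   95,   98,  139,  127,  136,
       2142,  302,    6]), array([0.235, 0.239, 0.243, 0.247, 0.251, 0.255, 0.259, 0.263, 0.267,
       0.271, 0.275, 0.279, 0.283, 0.287, 0.291]))
hub top z 0.25639197609301095
hub centre [ 0.5348 -0.0653] inliers 151 300
line 751 [ 0.5353 -0.0658] [ 0.5323 -0.0849] [ 0.5384 -0.0444]
```

apply_moves:
  targets:
    - {"x":0.04,"y":-0.005,"z":0,"twist":0}
    - {"x":0.08,"y":-0.01,"z":0.02,"twist":0}
    - {"x":0.0971,"y":-0.0123,"z":0.06,"twist":0}
    - {"x":0.0971,"y":-0.0123,"z":0.1,"twist":0}
    - {"x":0.0971,"y":-0.0123,"z":0.14,"twist":0}
    - {"x":0.0971,"y":-0.0123,"z":0.16,"twist":0}
    - {"x":0.0971,"y":-0.0123,"z":0.168,"twist":0}
    - {"x":0.0971,"y":-0.0123,"z":0.168,"twist":0}
    - {"x":0.0971,"y":-0.0123,"z":0.168,"twist":0}

```text
time: 15.1
ee_pos: [0.5424, -0.1633, 0.0954]
tcp_rot: [-3.14, 0.0, -1.626]
force: [-0.7, -0.9, -1.5]
gripper_width: 0.177
```

```bash
python3 st.py; python3 rest.py w5.png
```

```text
t 15.1 tcp [ 0.5424 -0.1633  0.0954] capyaw 86.82 rot [-3.14   0.    -1.626] F [-0.7 -0.9 -1.5] M [-0.     0.028  0.035] w 0.177 q6 -0.11
rest 1253 ((0.5420072674751282, -0.1649254560470581), 0.029495568946003914) [ 0.5405913  -0.18022208] pix 254.90023942537908 185.32881085395053
z 0.03928084512476887
```

View pics/w5.png

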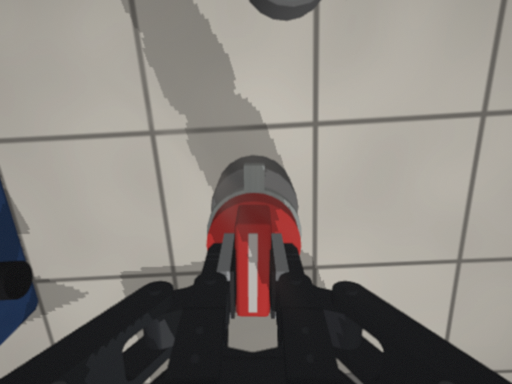

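The cap hangs centred over the ring at (253,190), to about 1 mm. Lowering slowly.

apply_moves:
  targets:
    - {"x":0.0006,"y":0.0005,"z":0.004,"twist":0}
    - {"x":0.0006,"y":0.0005,"z":0.009,"twist":0}
    - {"x":0.0006,"y":0.0005,"z":0.014,"twist":0}
    - {"x":0.0006,"y":0.0005,"z":0.019,"twist":0}
    - {"x":0.0006,"y":0.0005,"z":0.023,"twist":0}
    - {"x":0.0006,"y":0.0005,"z":0.026,"twist":0}
    - {"x":0.0006,"y":0.0005,"z":0.026,"twist":0}
    - {"x":0.0006,"y":0.0005,"z":0.026,"twist":0}

```text
time: 16.2
ee_pos: [0.5411, -0.1641, 0.0684]
tcp_rot: [-3.141, -0.0, -1.627]
force: [0.6, 0.6, -0.5]
gripper_width: 0.176
```

```bash
python3 st.py
```

```text
t 16.2 tcp [ 0.5411 -0.1641  0.0684] capyaw 86.79 rot [-3.141 -0.    -1.627] F [ 0.6  0.6 -0.5] M [-0.01   0.001 -0.026] w 0.176 q6 -0.11
```

Stem is in the hole without contact. The last 3 mm in small steps.

apply_moves:
  targets:
    - {"x":0,"y":0,"z":0.001,"twist":0}
    - {"x":0,"y":0,"z":0.0018,"twist":0}
    - {"x":0,"y":0,"z":0.0025,"twist":0}
    - {"x":0,"y":0,"z":0.0025,"twist":0}
    - {"x":0,"y":0,"z":0.0025,"twist":0}

```text
time: 16.82
ee_pos: [0.541, -0.1641, 0.0658]
tcp_rot: [-3.142, -0.0, -1.627]
force: [0.9, -0.1, -2.7]
gripper_width: 0.171
```

apply_moves:
  targets:
    - {"x":0,"y":0,"z":0.0005,"twist":0}
    - {"x":0,"y":0,"z":0.001,"twist":0}
    - {"x":0,"y":0,"z":0.001,"twist":0}

```text
time: 17.2
ee_pos: [0.541, -0.1641, 0.0654]
tcp_rot: [-3.141, -0.0, -1.627]
force: [-1.4, 1.6, 6.4]
gripper_width: 0.175
```

Contact (6 N) comes exactly at the predicted seated height of 0.0654. Letting go and rising.

apply_moves:
  targets:
    - {"x":0,"y":0,"z":0,"twist":0}
    - {"x":0,"y":0,"z":0,"twist":0}
    - {"x":0,"y":0,"z":0,"twist":0}
    - {"x":0,"y":0,"z":0,"twist":0}
    - {"x":0,"y":0,"z":0,"twist":0}
    - {"x":0,"y":0,"z":0,"twist":0}
    - {"x":0,"y":0,"z":0,"twist":0}
    - {"x":0,"y":0,"z":0,"twist":0}
  fingers: 1

```text
time: 18.2
ee_pos: [0.541, -0.164, 0.0648]
tcp_rot: [3.142, 0.0, -1.627]
force: [-0.9, 0.3, -0.1]
gripper_width: 1.001
```

apply_moves:
  targets:
    - {"x":0,"y":0,"z":-0.02,"twist":0}
    - {"x":0,"y":0,"z":-0.06,"twist":0}
    - {"x":0,"y":0,"z":-0.11,"twist":0}
    - {"x":0,"y":0,"z":-0.16,"twist":0}
    - {"x":0,"y":0,"z":-0.2,"twist":0}
    - {"x":0,"y":0,"z":-0.2,"twist":0}
    - {"x":0,"y":0,"z":-0.2,"twist":0}

```text
time: 19.08
ee_pos: [0.5406, -0.1639, 0.2644]
tcp_rot: [3.141, 0.0, -1.627]
force: [-0.9, -0.5, -0.3]
gripper_width: 0.999
```

```bash
python3 st.py
python3 - <<'E'
from h import *
c=imaging.calibration('wrist'); p,d,_=snap('wrist'); save(p,'w6.png')
W=world(c,*[a.ravel() for a in np.meshgrid(np.arange(512),np.arange(384))],depth=d.ravel()).reshape(384,512,3)
hsv=cv2.cvtColor(p,cv2.COLOR_RGB2HSV).astype(int)
m=((hsv[...,0]<10)|(hsv[...,0]>170))&(hsv[...,1]>120)&(np.hypot(W[...,0]-.5417,W[...,1]+.1635)<.05)
t=m&(W[...,2]>.078)
h=m&(W[...,2]>.056)&(W[...,2]<.064)
print('ridge top z',np.median(W[t][:,2]),W[t].mean(0),t.sum(),'hub top z',np.median(W[h][:,2]))
# tilt of hub top / ridge top
for k in (t&(W[...,2]>.083),h):
    q=W[k]; A=np.c_[q[:,:2],np.ones(len(q))]; print('tilt deg',np.degrees(np.linalg.lstsq(A,q[:,2],rcond=None)[0][:2]))
E
```

```text
t 19.07 tcp [ 0.5406 -0.1639  0.2644] capyaw 86.78 rot [ 3.141  0.    -1.627] F [-0.9 -0.5 -0.3] M [ 0.008 -0.005 -0.019] w 0.999 q6 -0.11
ridge top z 0.08526163149599286 [ 0.5420058  -0.16635014  0.09068566] 464 hub top z 0.05950388285303487
tilt deg [190.87985778 -28.03596526]
tilt deg [-0.00388213  0.14961642]
```

View pics/w6.png

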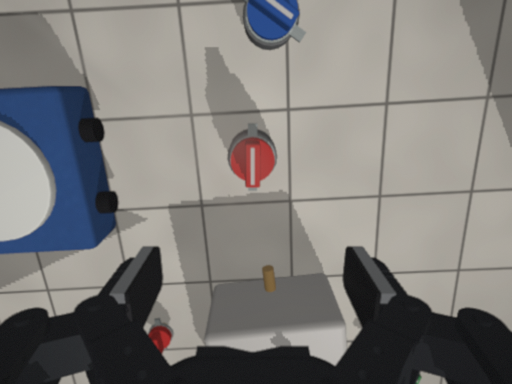

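The red cap stands upright in the ring at (253,160). The ridge top at 0.085 and hub top at 0.0595 match the seated values (0.086, 0.060). Handing in.

```bash
python3 -c "
from station import manip; print(manip.finish_job())"
```

```text
the job is handed in; nothing more can be done
None
```

The red cap is off the tank and sits fully home, stem down, in the empty grey ring. I handed the job in at about 19 s; it reports no verdict.

- **Unlocking:** I turned the cap counter-clockwise without deliberately pressing. The turning moment rose from about 0.18 to 0.54 N m at roughly 25–29° from the tank's axis, which I took as the first stop. I eased back about 1°, pressed it 6 mm down at about 17 N, and turned it with almost no resistance to 83°.
- **Off and into the ring:** It lifted off with only its own weight on the wrist. I lowered it into the ring and met contact at exactly the predicted seated height, with about 6 N.
- **Last checks:** The ridge top measured 85 mm and the hub top 59.5 mm, against 86 and 60 expected, and the hub top was level within 0.2°. The gripper is open 0.2 m above with nothing touching it.
- **Disagreements:**
  - A tilt fit on the ridge top gave nonsense (190°), because stray depth pixels got into it. The hub-top fit and the picture show the cap upright.
  - While I searched for the stop, the vertical force wandered from 9.5 N pulling up to 5 N pressing down. That is below the spring's 13 N, so the cap was not pushed down.

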